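# Line up the blanks and start the clamp bolt of the drilling jig

### The arm

A 7-joint arm with a two-finger parallel gripper is mounted at the origin on the work surface. World frame = base frame: x ahead of the robot, y to its left, z up, the work surface at z = 0. Lengths are in m, angles in rad, forces in N, time in s.
With the tool pointing down it reaches from about 0.425 to 0.925 m from the base axis. Payload 6.8 kg.
Tool frame: the origin (TCP) lies at the very end of the fingers, on their centre line; the grasp point (between the pads) lies 19 mm behind it; z points along the fingers, x is the direction in which the jaws open and shut, and the axes are right-handed (so a half turn about z gives the same grasp; the last joint's range is limited). The gripper opens to 85 mm and grips with 20 to 120 N. Pads are 22 mm wide; open, the fingers measure 114 mm over their backs; the gripper's body (76 mm by 85 mm) begins 54 mm behind the grasp point. The pads swing forward as they close: fully open they stand 13 mm farther back than shut.
Start: joints at [-1.444, 0.477, 0.022, 1.555, -0.011, 1.109, -0.083], TCP at [0.157, 0.656, 0.231] pointing down, gripper open.
Joint ranges: [-2.96, 2.96], [-0.34, 2.1], [-1.41, 1.46], [0.24, 2.44], [-1.37, 4.51], [0.17, 1.92], [-2.96, 2.96]. Speed limits (rad/s): [2.39, 2.39, 3.14, 3.14, 3.14, 3.14, 3.14].

### API

Orientations are given as a rotation vector (axis times angle).
In Python, from bench import r, grab_frame gives the robot as it stands. The module is installed in compiled form; this text tells all that it offers.
- The arm moves only by the tool send_rows, never from a script. Its argument "series" is a list of rows, each a list of 2 entries, a list of its own where there are three numbers: the shift along the tool's x, y, z in m, then the turn, a rotation vector about the tool's x, y, z in units of 5 degrees (1.0 is 5 degrees). A call has 1 to 20 rows; each row shifts and turns the commanded pose from where the row before left it, along the tool's axes as they then stand; what a row does not reach is not made up. A row lasts 1/8 s, in which the tool goes at most 62.5 mm and 10.7 degrees, less where a joint would pass 70% of its speed; a pose out of reach is approached as far as the arm can. A call is refused whole if a number of a shift passes 0.0625 or a number of a turn 1, either way. A call with a gripper value outside its range is refused whole. "fingers" is the closure in counts, from 0 (fully open) to 255 (shut), set as the call begins (left out, the last holds). The fingers move at their own pace and stop on an object; "grip_force" is the grip in N (left out, the last holds). Time passes only in rows, so rows that do not move let the fingers close. It gives the time, the measured TCP pose, the force and the opening at its end, in the units of the state.
- r.get_obs(): the state, without advancing time (a new reading comes with each control period).
- grab_frame(name): name is "scene" or "top" or "wrist"; returns a dict with "frame" (400x640x3 uint8, red, green, blue), "fx", "fy", "cx", "cy" (pixels), "dist_coeffs" ([k1, k2, p1, p2, k3] as OpenCV has them; the pictures are not rectified), "origin" and "rotation" of the camera in the world; the wrist camera has in their place "T_tool_cam" (4x4, takes a point from camera to tool coordinates, whose origin is the TCP and whose axes are the tool frame's). Camera axes: x right, y down, z forward; pixel columns grow to the right and rows downward; lengths in m; the calibration is good to about 2 mm. A picture is of the moment at which its call begins: read the wrist's pose just before it. There is no depth.
- r.hand_in(): hands the job in, once; it reports no verdict.
The state is a dict: "clock": time; "joints": joint angles; "qvel": joint speeds; "tau": joint torques, N m; "tcp_pos": TCP position; "orientation": TCP orientation; "contact_force": force on the tool from outside, world axes, zero at the start; "moment": the same for the moment, N m; "grip_width": finger opening in m.
Only numpy, scipy, OpenCV 4.12 (cv2) and the standard library are available. Lean on these libraries where they do the work, as an engineer would, in place of code of your own. Each camera call takes 0.05 s, during which the arm holds its last target.

### The job

First slide the three loose wooden blocks back, still lying on the jig board, until each stands square against the wooden fence, so that they make one straight row under the steel hold-down bar. Then start the square-headed clamp bolt in its threaded boss the careful way: turn it backward (anticlockwise seen from above) until it drops by one thread, and from there forward (clockwise) one full turn, no more. Finish while still gripping the bolt's head, with the bolt kept at rest and only started, and leave everything else on the bench where it is.

Things in the scene. Friction and masses are not known exactly. Their poses are not given: they have to be found in the camera images.
- jig: Fixed drilling jig: plywood board 170 (x) x 340 (y) x 15 mm thick on the bench. Origin on the bench under the board's middle; x points from the robot's side towards the fence, y along the row, z up. The board is clear in front of the blocks. A block pushed home has its front face at x = -11 mm.
- fence_face (a point): Middle of the front face of the wooden fence, 27 mm above the bench, at jig x = +45 mm, y = 0. The fence is 190 long (y), 25 thick and 25 mm high on the board; axes as the jig's. The blocks go against this face.
- bar_top (a point): Middle of the top of the fixed steel hold-down bar, jig x = +23, y = 0, 53 mm above the bench. The bar is 32 wide (x), 305 long (y), 8 mm thick; it spans the rear part of the blocks, 5 mm above them. A hex nut holds its -y end; the clamp bolt goes through its +y end.
- block_a_mid (a point): Middle of a loose plain wooden block 56 (x) x 46 (y) x 25 mm high, 50 g, on the jig board (underside 15 mm above the bench), the one near the jig's -y end: jig y within 4 mm of -66 mm. Its x axis points to the fence, give or take 0.2 rad. It starts 16 to 26 mm short of home; home is x = +17 mm in the jig frame.
- block_b_mid (a point): Middle of the like block in the centre of the row (jig y within 4 mm of 0). Blocks, board and fence are waxed wood and slide well on one another: a slewed block comes square when it is pressed on against the fence with 10 to 15 N. About 20 mm is free between neighbouring blocks.
- block_c_mid (a point): Middle of the like block next to the clamp bolt (jig y within 4 mm of +66 mm)
- bolt_grip (a point): Middle of the steel clamp bolt's square head: 24 x 24 mm across the flats (point x and y), 16 mm high, free all round; below it a 17 mm neck and, 21 to 25 mm down, a flange 32 mm across. The upright bolt axis passes here, at jig x = +23, y = +125 mm; height 88 mm above the bench plus bolt_height. The bolt cannot tilt or come out; it turns, and rises and falls as its thread lets it.
- bolt_turn (a joint): Turn of the bolt, rad: grows clockwise seen from above (forward, screwing in). Starts at -0.4 to 0.5; at 0 the head's flats lie along the jig's x and y axes. The angle where the thread starts meet is not marked and differs each time: 0.8 to 2.4 rad backward of the start. Turning takes under 0.05 N m.
- bolt_height (a joint): Height of the bolt, m. Right-hand thread, one start, 5 mm pitch. At first it rides on top of the boss's first thread at 0.0025 to 0.0045; turned backward it climbs (0.8 mm per rad) to nearly 0.005, then drops to 0 as the thread starts pass. Forward from there it screws down: -0.005 after one turn. It falls by its own weight (0.36 to 0.5 kg); a tight grip holds it up until slackened.
- stand_mid (a point): Bystander: a finished stand, a like wooden block (centre) with thin upright steel rods and beads, 120 mm tall, on the bench beyond the jig's +y end
- screwdriver_grip (a point): Bystander: screwdriver lying on the bench in front of the jig; middle of its handle
- copper_pot: Bystander: open copper pot, 104 mm across, 85 mm high, on the bench; origin at the centre of its underside
- jar: Bystander: glass jar with a steel cap, 60 mm across, 75 mm high; origin at the centre of its underside
- brush: Bystander: brush lying on the bench; origin under its middle
- marver: Bystander: graphite paddle with a wooden handle lying on the bench, 180 mm long; origin under the middle of its dark plate

How it is judged:
On the way, in this order (a step that is already met when the one before it is completed fails the run):
1. the three blocks stand square against the fence in one row (x of each of block_a_mid, block_b_mid, block_c_mid in the frame of jig above 0.0135 m and angle between the x axis of each of block_a_mid, block_b_mid, block_c_mid and the x axis of jig, either way round below 0.08 rad), for 0.1 s.
2. the bolt has been turned backward and has dropped by one thread (value of joint bolt_turn below -0.9 rad and value of joint bolt_height below 0.0012 m), for 0.1 s.
At the end, for the whole second after the job is handed in: All three blocks within 3.5 mm of the fence (block middle at jig x above 13.5 mm) and square to it within 0.08 rad; the bolt one turn in from the thread drop, give or take a quarter turn (bolt_height between -6.3 and -3.7 mm); the bolt at rest and gripped by the fingers with more than 3 N (all of step 1 and value of joint bolt_height between -0.0063 and -0.0037 m and velocity of joint bolt_turn between -0.1 and 0.1 rad/s and contact force between the fingers and bolt_turn above 3 N); the arm keeps its last pose, push and grip.
It fails at once if a block is lifted off the board or tipped (height (world z) of any of block_a_mid, block_b_mid, block_c_mid above 0.04 m or angle between any of block_a_mid, block_b_mid, block_c_mid's own z axis and vertical above 0.3 rad).
It fails at once if the bolt is screwed in much more than one turn (value of joint bolt_height below -0.0075 m).
It fails at once if a bystander is moved more than 30 mm (distance of any of stand_mid, screwdriver_grip, copper_pot, jar, brush, marver from where it was at the start of the episode above 0.03 m).
It also fails if it takes over 72 s, if anything falls off the work surface, if the arm or the gripper's body presses on something with over 40 N, if the wrist force passes 120 N, or if a joint passes its speed limit or range.

## Working session

There is one attempt and no reset: what is moved stays moved. The work goes in short steps, Python scripts to look and compute and a tool call to move; the robot and the scene stay as the last step left them, time stands still between calls to the robot, and variables do not carry over. Pictures are saved under pics/ and viewed, and the job is handed in when it is done.

Besides the shell and the picture viewer there is one more tool, called as name(argument=value, ...) on one line, values as JSON. send_rows: Moves the arm, as the interface text tells. Its arguments: {"type":"object","properties":{"series":{"type":"array"},"fingers":{"type":"number"},"grip_force":{"type":"number"}},"required":["series"]}

```bash
mkdir -p pics; cat > h.py <<'E'
import numpy as np, cv2
from scipy.spatial.transform import Rotation as R
from bench import r, grab_frame
def shot(name,fn):
    o=r.get_obs(); f=grab_frame(name); cv2.imwrite('pics/'+fn,cv2.cvtColor(f['frame'],cv2.COLOR_RGB2BGR))
    d={k:np.array(v).tolist() for k,v in f.items() if k!='frame'}
    if 'T_tool_cam' in f:
        T=np.eye(4);T[:3,:3]=R.from_rotvec(o['orientation']).as_matrix();T[:3,3]=o['tcp_pos']
        W=T@np.array(f['T_tool_cam']); d['origin']=W[:3,3].tolist(); d['rotation']=W[:3,:3].tolist()
    import json; json.dump(d,open('pics/'+fn+'.json','w')); return o
def load(fn):
    import json; d=json.load(open('pics/'+fn+'.json'))
    K=np.array([[d['fx'],0,d['cx']],[0,d['fy'],d['cy']],[0,0,1.]])
    return d,K,np.array(d['dist_coeffs']),np.array(d['origin']),np.array(d['rotation'])
def p2w(fn,uv,z):
    d,K,D,o,Rm=load(fn)
    n=cv2.undistortPoints(np.array(uv,float).reshape(-1,1,2),K,D).reshape(-1,2)
    v=(Rm@np.c_[n,np.ones(len(n))].T).T
    z=np.broadcast_to(z,(len(n),))
    return o+v*((z-o[2])/v[:,2])[:,None]
def w2p(fn,P):
    d,K,D,o,Rm=load(fn)
    return cv2.projectPoints(np.array(P,float).reshape(-1,1,3),cv2.Rodrigues(Rm.T)[0],-Rm.T@o,K,D)[0].reshape(-1,2)
def crop(fn,x0,y0,x1,y1,s,out):
    i=cv2.imread('pics/'+fn)[y0:y1,x0:x1]; cv2.imwrite('pics/'+out,cv2.resize(i,None,fx=s,fy=s,interpolation=cv2.INTER_CUBIC))
E
python3 - <<'E'
from h import *
print(shot('top','t0.png')); shot('scene','s0.png'); shot('wrist','w0.png')
for f in ['t0.png','s0.png','w0.png']: print(load(f)[3],load(f)[4][:,2])
E
```

```text
{'clock': 0.0, 'joints': array([-1.44409303,  0.47775359,  0.02230587,  1.55645309, -0.01152079,
        1.10928399, -0.08306837]), 'qvel': array([ 0.00019906, -0.00079153,  0.00011412, -0.00139623, -0.00079353,
        0.00251267, -0.00043682]), 'tau': array([-1.26294012e-04, -5.96450007e+01,  1.60796966e+00, -2.81207621e+01,
        1.24441463e-02,  9.29964735e-03,  8.49586002e-06]), 'tcp_pos': array([0.15689081, 0.65590968, 0.23035554]), 'orientation': array([ 2.46536039e+00,  1.94531332e+00, -2.08642200e-03]), 'contact_force': array([ 0.03663162, -0.12425513, -0.63669264]), 'moment': array([ 0.01796596, -0.00024921,  0.04419554]), 'grip_width': 0.0853319185537172}Traceback (most recent call last):
  File "<stdin>", line 3, in <module>
IndexError: too many indices for array: array is 1-dimensional, but 2 were indexed
```

```bash
sed -i "s/    return d,K,np.array(d\['dist_coeffs'\]),np.array(d\['origin'\]),np.array(d\['rotation'\])/    Rm=np.array(d['rotation']); Rm=Rm if Rm.ndim==2 else (R.from_rotvec(Rm).as_matrix() if Rm.size==3 else R.from_quat(Rm).as_matrix())\n    return d,K,np.array(d['dist_coeffs']),np.array(d['origin']),Rm/" h.py
python3 - <<'E'
from h import *
for f in ['t0.png','s0.png','w0.png']: print(load(f)[0]['rotation'],load(f)[3],load(f)[4][:,2])
E
```

```text
[-2.1362314051321993, 2.1366456572705457, -0.13599329292707704] [ 0.35872866 -0.01043615  1.1172234 ] [ 0.14587658  0.019245   -0.98911559]
[-2.1355692219743867, -1.1414105589171868, 0.4471896291467526] [ 1.17046383 -0.45901214  0.89722103] [-0.57122474  0.39510174 -0.71944209]
[[0.2326478461781342, 0.918564563369397, 0.3195530043524267], [0.9725604850222986, -0.2193796172643614, -0.07745118786778739], [-0.001040500775703016, 0.32880347694470796, -0.9443977927267754]] [0.07436921 0.67571541 0.37266852] [ 0.319553   -0.07745119 -0.94439779]
```

View pics/t0.png

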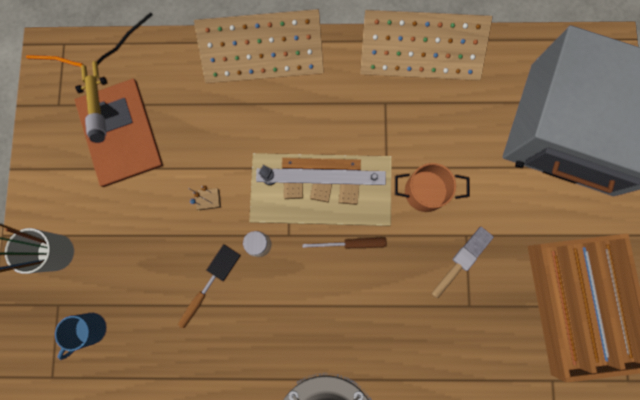

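View pics/s0.png

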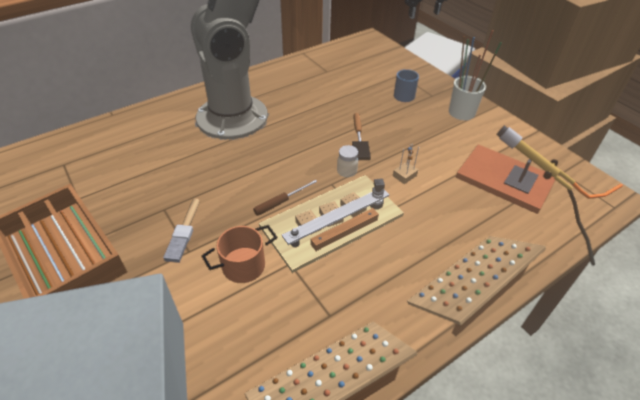

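View pics/w0.png

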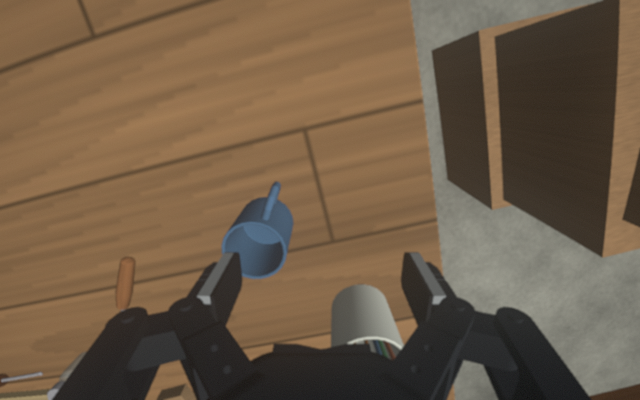

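```bash
python3 - <<'E'
from h import *
crop('t0.png',180,140,400,270,3.6,'t0c.png')
print(p2w('t0.png',[[251,153],[392,157],[390,225],[249,222],[325,190]],.015))
E
```

```text
[[ 0.64328804  0.18321951  0.015     ]
 [ 0.63193517 -0.16327912  0.015     ]
 [ 0.46492365 -0.15493646  0.015     ]
 [ 0.47239961  0.18405118  0.015     ]
 [ 0.55031231  0.00074609  0.015     ]]
```

View pics/t0c.png

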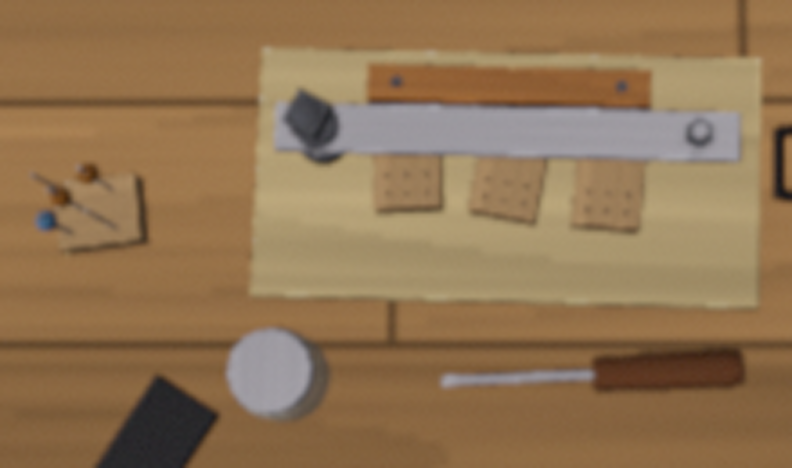

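send_rows(series=[[[-0.0226,0.043,-0.006],[0,0,0]],[[-0.0226,0.043,-0.006],[0,0,0]],[[-0.0226,0.043,-0.006],[0,0,0]],[[-0.0226,0.043,-0.006],[0,0,0]],[[-0.0226,0.043,-0.006],[0,0,0]],[[-0.0226,0.043,-0.006],[0,0,0]],[[-0.0226,0.043,-0.006],[0,0,0]],[[-0.0226,0.043,-0.006],[0,0,0]],[[-0.046,0.0174,0],[0,0,0]],[[-0.046,0.0174,0],[0,0,0]],[[-0.046,0.0174,0],[0,0,0]],[[-0.046,0.0174,0],[0,0,0]],[[-0.046,0.0174,0],[0,0,0]],[[-0.046,0.0174,0],[0,0,0]],[[-0.046,0.0174,0],[0,0,0]],[[-0.046,0.0174,0],[0,0,0]]], fingers=255)

```text
clock: 2.15
tcp_pos: [0.4991, 0.0087, 0.2793]
orientation: [-2.466, -1.946, -0.0]
contact_force: [-0.6, 0.2, -0.6]
grip_width: 0.0
```

```bash
python3 - <<'E'
from h import *
o=shot('wrist','w1.png'); print(o['tcp_pos'],o['joints'],o['orientation'],o['clock'])
E
```

```text
[0.49910326 0.00873541 0.27927604] [-0.48705658  0.13453682  0.38453585  1.9291845  -0.0570575   1.08820943
  1.25694124] [-2.46612874e+00 -1.94600437e+00 -2.33119936e-04] 2.15
```

View pics/w1.png

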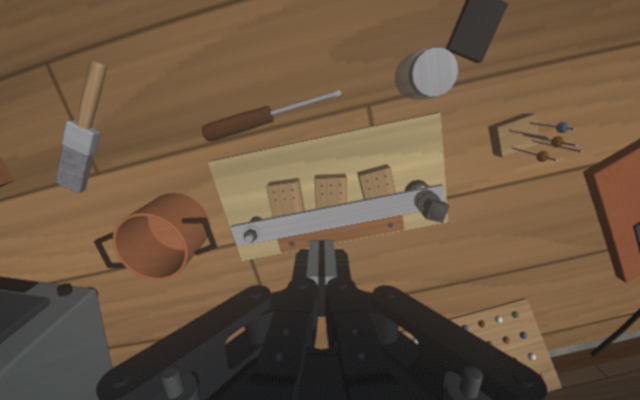

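```bash
python3 - <<'E'
from h import *
crop('w1.png',200,100,460,270,3,'w1c.png')
E
```

```text
(no output)
```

View pics/w1c.png

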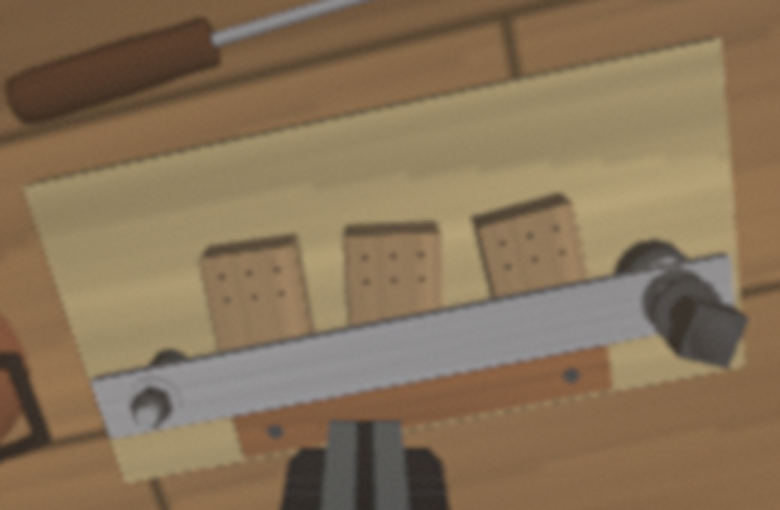

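```bash
cat > fit.py <<'E'
from h import *
from scipy.optimize import least_squares
obs={'w1.png':[((25,187),(-.085,-.17,.015)),((722,40),(-.085,.17,.015)),((743,366),(.085,.17,.015)),((125,481),(.085,-.17,.015)),((93,380),(.007,-.1525,.053)),((727,255),(.007,.1525,.053)),((108,437),(.039,-.1525,.053))]}
cv={'w1.png':lambda c:np.array(c)/3+[200,100]}
obs['t0.png']=[((263,47),(.085,.17,.015)),((761,58),(.085,-.17,.015)),((757,307),(-.085,-.17,.015)),((249,296),(-.085,.17,.015)),((275,150),(.007,.1525,.053)),((740,160),(.007,-.1525,.053)),((742,114),(.039,-.1525,.053))]
cv['t0.png']=lambda c:np.array(c)/3.6+[180,140]
def w(j,P):
    P=np.array(P); c,s=np.cos(j[2]),np.sin(j[2]); return np.c_[j[0]+c*P[:,0]-s*P[:,1],j[1]+s*P[:,0]+c*P[:,1],P[:,2]]
def fit(f):
    uv=np.array([cv[f](a) for a,_ in obs[f]]);P=[b for _,b in obs[f]]
    q=least_squares(lambda j:(w2p(f,w(j,P))-uv).ravel(),[.55,.01,0]); return q.x,np.abs(q.fun).round(1)
def inv(j,W):
    c,s=np.cos(j[2]),np.sin(j[2]); d=W[:,:2]-j[:2]; return np.c_[c*d[:,0]+s*d[:,1],-s*d[:,0]+c*d[:,1]]
if __name__=='__main__':
    for f in obs: print(f,fit(f))
    J=fit('w1.png')[0]
    bl=inv(J,p2w('w1.png',[cv['w1.png'](c) for c in [(203,259),(298,241),(345,233),(437,229),(475,217),(568,200)]],.040)); print(bl.round(4))
    hd=inv(J,p2w('w1.png',[cv['w1.png'](c) for c in [(665,355),(692,290),(746,320),(722,367)]],.0995)); print(hd.round(4),hd.mean(0))
    Jt=fit('t0.png')[0]
    print(inv(Jt,p2w('t0.png',[cv['t0.png'](c) for c in [(374,210),(441,207),(472,212),(536,222),(571,225),(637,230)]],.040)).round(4))
E
python3 fit.py
```

```text
w1.png (array([ 0.55451967,  0.01294859, -0.02958703]), array([1.2, 0.5, 0.1, 0.5, 0.5, 0.4, 0.4, 0.4, 1.2, 0.2, 1.6, 0.4, 0.5,
       0.5]))
t0.png (array([ 0.55318071,  0.01077519, -0.02679331]), array([0.1, 0.2, 0.2, 0.2, 0.5, 0.2, 0.3, 0.4, 0.4, 0.1, 0.1, 0.2, 0.3,
       0.4]))
[[-0.0371 -0.0864]
 [-0.0366 -0.0408]
 [-0.0359 -0.0186]
 [-0.0291  0.0235]
 [-0.0311  0.0416]
 [-0.0304  0.0848]]
[[ 0.0261  0.1046]
 [-0.0002  0.1178]
 [ 0.0174  0.1387]
 [ 0.0366  0.1276]] [0.01995875 0.12218227]
[[-0.0294  0.0864]
 [-0.0263  0.0424]
 [-0.0291  0.0218]
 [-0.0347 -0.0204]
 [-0.0361 -0.0434]
 [-0.0383 -0.0867]]
```

```bash
cat >> h.py <<'E'
J=np.array([.554,.012,-.028])
def j2w(x,y): c,s=np.cos(J[2]),np.sin(J[2]); return np.array([J[0]+c*x-s*y,J[1]+s*x+c*y])
def w2j(p): c,s=np.cos(J[2]),np.sin(J[2]); d=np.array(p[:2])-J[:2]; return np.array([c*d[0]+s*d[1],-s*d[0]+c*d[1]])
def Rt(tilt,yaw=0):
    # yaw: deg clockwise-seen-from-above extra turn (about tool z)
    A=np.array([[0,1,0],[1,0,0],[0,0,-1.]])  # cols: x=+y, y=+x, z=-z
    return R.from_euler('z',J[2])*R.from_euler('y',-tilt,degrees=True)*R.from_matrix(A)*R.from_euler('z',yaw,degrees=True)
def turn(Rtgt,o=None):
    o=o or r.get_obs(); d=(R.from_rotvec(o['orientation']).inv()*Rtgt).as_rotvec(degrees=True)/5; return d
def shifts(pts,Rtgt,p0=None):
    p=np.array(r.get_obs()['tcp_pos'] if p0 is None else p0)
    for q in pts:
        d=Rtgt.inv().apply(np.array(q)-p); print('shift',d.round(4),'len',np.linalg.norm(d).round(4)); p=np.array(q)
def st():
    o=r.get_obs(); e=R.from_rotvec(o['orientation']); print('t',o['clock'],'jig',w2j(o['tcp_pos']).round(4),'z',o['tcp_pos'][2].round(4),'F',np.round(o['contact_force'],1),'j7',o['joints'][6].round(2),'w',round(o['grip_width'],4)); return o
E
python3 - <<'E'
from h import *
T=Rt(12); print(turn(T))
a=lambda x,y,z:np.r_[j2w(x,y),z]
shifts([a(-.065,-.0645,.12),a(-.065,-.0645,.028),a(-.022,-.0645,.028),a(-.06,-.0645,.028),a(-.06,-.0645,.05),a(-.06,.002,.05),a(-.06,.002,.028)],T)
E
```

```text
[-2.37763782  0.29199361 -2.45302043]
shift [-0.052  -0.0436  0.1538] len 0.1682
shift [ 0.     -0.0191  0.09  ] len 0.092
shift [0.     0.0421 0.0089] len 0.043
shift [-0.     -0.0372 -0.0079] len 0.038
shift [-0.      0.0046 -0.0215] len 0.022
shift [ 0.0665 -0.     -0.    ] len 0.0665
shift [ 0.     -0.0046  0.0215] len 0.022
```

send_rows(series=[[[0,0,0],[-0.8,0.1,-0.82]],[[0,0,0],[-0.8,0.1,-0.82]],[[0,0,0],[-0.78,0.1,-0.81]],[[-0.013,-0.0109,0.0385],[0,0,0]],[[-0.013,-0.0109,0.0385],[0,0,0]],[[-0.013,-0.0109,0.0385],[0,0,0]],[[-0.013,-0.0109,0.0385],[0,0,0]],[[0,-0.0064,0.03],[0,0,0]],[[0,-0.0064,0.03],[0,0,0]],[[0,-0.0063,0.03],[0,0,0]],[[0,0,0],[0,0,0]]])

```text
clock: 3.58
tcp_pos: [0.4858, -0.0405, 0.0256]
orientation: [2.136, 2.093, 0.218]
contact_force: [0.1, -0.8, 0.1]
grip_width: -0.0
```

```bash
python3 - <<'E'
from h import *
st(); T=Rt(12); print(turn(T)); shot('wrist','w2.png'); shot('scene','s2.png'); crop('s2.png',220,100,440,280,3.5,'s2c.png')
E
```

```text
t 3.575 jig [-0.0667 -0.0544] z 0.0256 F [ 0.1 -0.8  0.1] j7 1.83 w -0.0
[-0.06109946 -0.06065201  0.07818516]
```

View pics/w2.png

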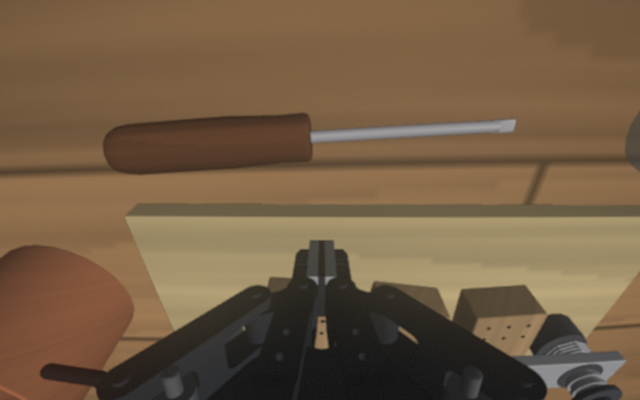

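View pics/s2c.png

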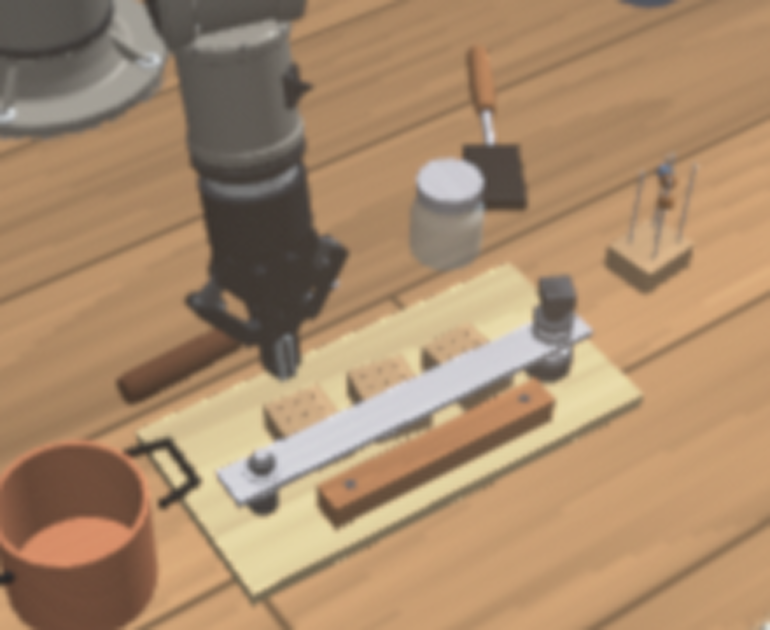

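send_rows(series=[[[-0.01,0.0005,-0.002],[0,0,0]],[[0,0.0049,0.001],[0,0,0]],[[0,0.0049,0.001],[0,0,0]],[[0,0.0049,0.001],[0,0,0]],[[0,0.0049,0.001],[0,0,0]],[[0,0.0049,0.001],[0,0,0]],[[0,0.0049,0.001],[0,0,0]],[[0,0.0039,0.0008],[0,0,0]],[[0,0.0029,0.0006],[0,0,0]],[[0,0.002,0.0004],[0,0,0]]])

```text
clock: 4.92
tcp_pos: [0.5265, -0.0513, 0.0297]
orientation: [2.133, 2.091, 0.223]
contact_force: [0.1, -0.6, -0.4]
grip_width: 0.0002
```

```bash
python3 - <<'E'
from h import *
st()
E
```

```text
t 4.925 jig [-0.0257 -0.064 ] z 0.0297 F [ 0.1 -0.6 -0.4] j7 1.84 w 0.0002
```

send_rows(series=[[[0,0.001,0.0002],[0,0,0]],[[0,0.001,0.0002],[0,0,0]],[[0,0.001,0.0002],[0,0,0]],[[0,0.001,0.0002],[0,0,0]]])

```text
clock: 5.42
tcp_pos: [0.5305, -0.0514, 0.0298]
orientation: [2.133, 2.091, 0.223]
contact_force: [-0.6, 0.2, -0.6]
grip_width: 0.0001
```

send_rows(series=[[[0,0.001,0.0002],[0,0,0]],[[0,0.001,0.0002],[0,0,0]],[[0,0.001,0.0002],[0,0,0]]])

```text
clock: 5.8
tcp_pos: [0.5317, -0.0514, 0.0292]
orientation: [2.135, 2.093, 0.22]
contact_force: [-6.5, 0.7, 3.3]
grip_width: 0.0
```

send_rows(series=[[[0,0.001,0.0002],[0,0,0]],[[0,0.001,0.0002],[0,0,0]],[[0,0,0],[0,0,0]],[[0,0,0],[0,0,0]]])

```text
clock: 6.3
tcp_pos: [0.5317, -0.0514, 0.0285]
orientation: [2.138, 2.095, 0.217]
contact_force: [-8.4, -0.4, 3.6]
grip_width: -0.0002
```

```bash
python3 - <<'E'
from h import *
st();shot('wrist','w3.png'); crop('w3.png',220,220,640,400,1.9,'w3c.png')
T=Rt(12);a=lambda x,y,z:np.r_[j2w(x,y),z]
shifts([a(-.055,-.0645,.028),a(-.055,.002,.028)],T)
E
```

```text
t 6.3 jig [-0.0205 -0.064 ] z 0.0285 F [-8.4 -0.4  3.6] j7 1.84 w -0.0002
shift [-0.0005 -0.0339 -0.0067] len 0.0345
shift [ 0.0665 -0.     -0.    ] len 0.0665
```

View pics/w3c.png

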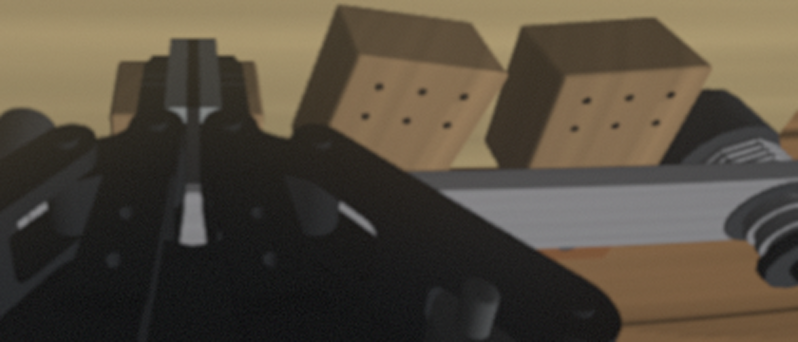

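send_rows(series=[[[0,0.001,-0.0002],[0,0,0]],[[0,0.001,-0.0002],[0,0,0]],[[0,0,0],[0,0,0]],[[0,0,0],[0,0,0]]])

```text
clock: 6.85
tcp_pos: [0.5318, -0.0514, 0.0286]
orientation: [2.14, 2.097, 0.213]
contact_force: [-11.9, 0.2, 4.4]
grip_width: -0.0003
```

send_rows(series=[[[0,-0.0195,-0.0035],[0,0,0]],[[0,-0.0195,-0.0035],[0,0,0]],[[0.033,0,0],[0,0,0]],[[0.033,0,0],[0,0,0]],[[0,0,0],[0,0,0]]])

```text
clock: 7.48
tcp_pos: [0.5001, 0.0185, 0.0298]
orientation: [2.127, 2.096, 0.226]
contact_force: [-0.0, 0.4, -0.6]
grip_width: 0.0003
```

```bash
python3 - <<'E'
from h import *
st();shot('wrist','w4.png'); crop('w4.png',120,220,640,400,1.5,'w4c.png')
T=Rt(12);a=lambda x,y,z:np.r_[j2w(x,y),z];print(turn(T))
shifts([a(-.025,.0025,.029)],T)
E
```

```text
t 7.475 jig [-0.054  0.005] z 0.0298 F [-0.   0.4 -0.6] j7 1.71 w 0.0003
[ 0.00752232 -0.06960519  0.11702787]
shift [-0.0006  0.0284  0.0069] len 0.0293
```

View pics/w4c.png

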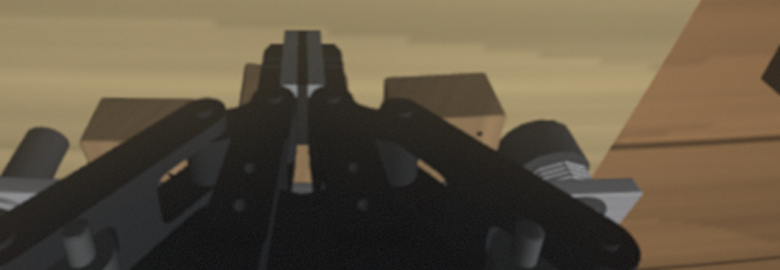

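send_rows(series=[[[0,0.0049,0.001],[0,0,0]],[[0,0.0049,0.001],[0,0,0]],[[0,0.0049,0.001],[0,0,0]],[[0,0.0049,0.001],[0,0,0]],[[0,0.0039,0.0008],[0,0,0]],[[0,0.0029,0.0006],[0,0,0]],[[0,0.002,0.0004],[0,0,0]],[[0,0.001,0.0002],[0,0,0]],[[0,0.001,0.0002],[0,0,0]],[[0,0.001,0.0002],[0,0,0]],[[0,0.001,0.0002],[0,0,0]],[[0,0.001,0.0],[0,0,0]]])

```text
clock: 9.02
tcp_pos: [0.5332, 0.0146, 0.0301]
orientation: [2.133, 2.091, 0.223]
contact_force: [-0.5, -0.9, -0.1]
grip_width: 0.0002
```

send_rows(series=[[[0,0.001,0],[0,0,0]],[[0,0.001,0],[0,0,0]],[[0,0.001,0],[0,0,0]],[[0,0.001,0],[0,0,0]],[[0,0,0],[0,0,0]]])

```text
clock: 9.65
tcp_pos: [0.5335, 0.0145, 0.0298]
orientation: [2.137, 2.095, 0.217]
contact_force: [-9.1, 0.2, 4.5]
grip_width: 0.0001
```

send_rows(series=[[[0,0.001,0],[0,0,0]],[[0,0.001,0],[0,0,0]],[[0,0,0],[0,0,0]],[[0,0,0],[0,0,0]]])

```text
clock: 10.15
tcp_pos: [0.5335, 0.0145, 0.0296]
orientation: [2.139, 2.097, 0.213]
contact_force: [-13.0, -0.6, 6.3]
grip_width: 0.0002
```

```bash
python3 - <<'E'
from h import *
st();shot('top','t5.png'); crop('t5.png',240,140,400,240,5,'t5c.png')
E
```

```text
t 10.15 jig [-0.0205  0.0019] z 0.0296 F [-13.   -0.6   6.3] j7 1.71 w 0.0002
```

View pics/t5c.png

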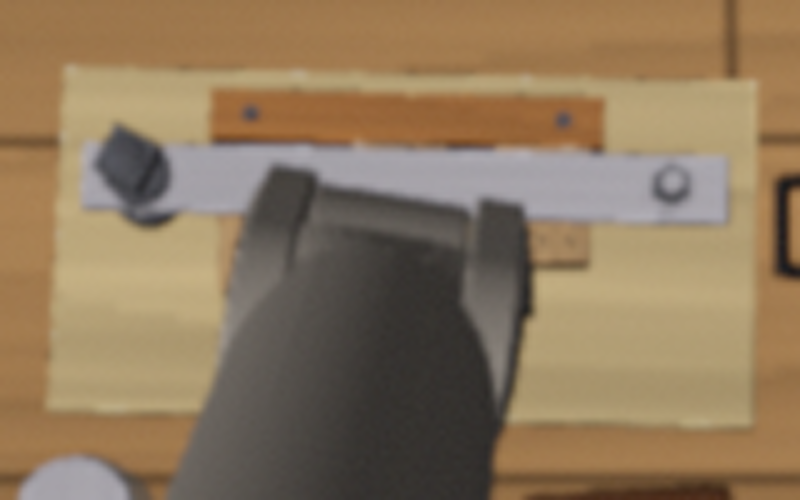

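send_rows(series=[[[0,-0.0185,-0.003],[0,0,0]],[[0,-0.0185,-0.003],[0,0,0]],[[0.03,0,0],[0,0,0]],[[0.03,0,0],[0,0,0]],[[0,0,0],[0,0,0]],[[0,0,0],[0,0,0]]])

```text
clock: 10.95
tcp_pos: [0.5032, 0.0749, 0.0299]
orientation: [2.133, 2.09, 0.224]
contact_force: [0.7, -0.7, 0.4]
grip_width: 0.0001
```

```bash
python3 - <<'E'
from h import *
st();shot('wrist','w6.png'); shot('scene','s6.png'); crop('s6.png',260,140,420,260,5,'s6c.png')
print(turn(Rt(12)))
E
```

```text
t 10.95 jig [-0.0526  0.0615] z 0.0299 F [ 0.7 -0.7  0.4] j7 1.59 w 0.0001
[-0.00251754 -0.05415201  0.06616349]
```

View pics/w6.png

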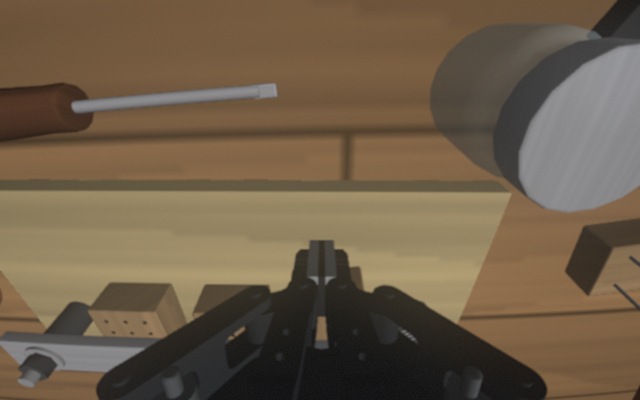

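View pics/s6c.png

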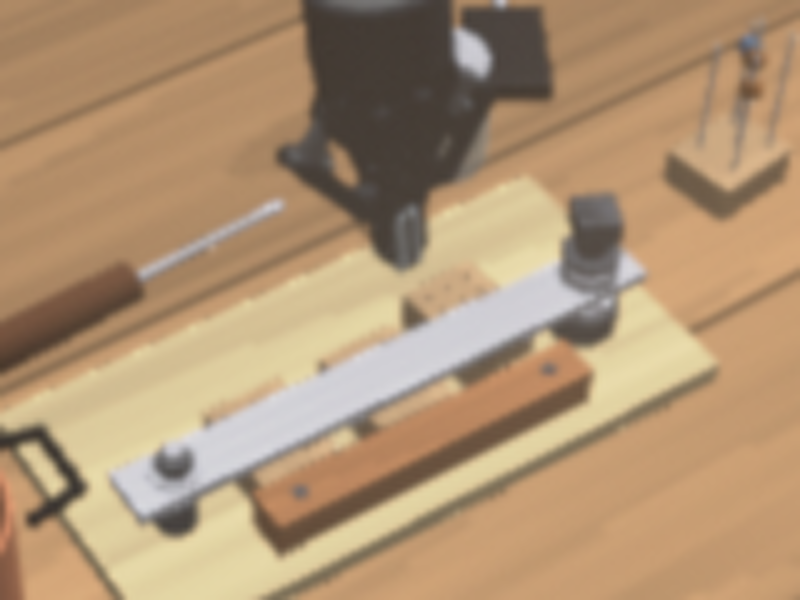

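send_rows(series=[[[0,0.0049,0.001],[0,0,0]],[[0,0.0049,0.001],[0,0,0]],[[0,0.0049,0.001],[0,0,0]],[[0,0.0049,0.001],[0,0,0]],[[0,0.0039,0.0008],[0,0,0]],[[0,0.0029,0.0006],[0,0,0]],[[0,0.001,0.0002],[0,0,0]],[[0,0.001,0.0002],[0,0,0]],[[0,0.001,0.0002],[0,0,0]],[[0,0.001,0.0002],[0,0,0]],[[0,0.001,0.0002],[0,0,0]],[[0,0.001,0.0],[0,0,0]],[[0,0.001,0.0],[0,0,0]]])

```text
clock: 12.68
tcp_pos: [0.5349, 0.0748, 0.0298]
orientation: [2.135, 2.093, 0.219]
contact_force: [-6.6, 1.5, 3.1]
grip_width: 0.0
```

send_rows(series=[[[0,0.001,0],[0,0,0]],[[0,0.001,0],[0,0,0]],[[0,0.001,0],[0,0,0]],[[0,0.0005,0],[0,0,0]],[[0,0,0],[0,0,0]],[[0,0,0],[0,0,0]]])

```text
clock: 13.42
tcp_pos: [0.5351, 0.0748, 0.0295]
orientation: [2.137, 2.097, 0.213]
contact_force: [-11.9, 1.9, 6.3]
grip_width: -0.0003
```

```bash
python3 - <<'E'
from h import *
st();print(turn(Rt(0)))
E
```

```text
t 13.425 jig [-0.0206  0.0622] z 0.0295 F [-11.9   1.9   6.3] j7 1.6 w -0.0003
[ 2.28312303 -0.05038033  0.10321816]
```

```bash
python3 - <<'E'
from h import *
a=lambda x,y,z:np.r_[j2w(x,y),z]
shifts([a(-.06,.0622,.030)],Rt(12))
shifts([a(-.06,.0622,.15),a(.01,.09,.24)],Rt(0),a(-.06,.0622,.03))
E
```

```text
shift [-0.     -0.0384 -0.0087] len 0.0394
shift [ 0.    0.   -0.12] len 0.12
shift [ 0.0278  0.07   -0.09  ] len 0.1174
```

send_rows(series=[[[0,-0.022,-0.0047],[0,0,0]],[[0,-0.022,-0.0047],[0,0,0]],[[0,0.0083,-0.039],[0,0,0]],[[0,0.0083,-0.039],[0,0,0]],[[0,0.0083,-0.039],[0,0,0]],[[0,0,0],[0.77,0,0.03]],[[0,0,0],[0.77,0,0.03]],[[0,0,0],[0.77,0,0.03]],[[0.0093,0.0233,-0.03],[0,0,0]],[[0.0093,0.0233,-0.03],[0,0,0]],[[0.0093,0.0233,-0.03],[0,0,0]],[[0,0,0],[0,0,0]],[[0,0,0],[0,0,0]]], fingers=0)

```text
clock: 15.05
tcp_pos: [0.5646, 0.1, 0.2407]
orientation: [2.251, 2.189, 0.012]
contact_force: [-0.3, -0.1, -0.6]
grip_width: 0.0854
```

```bash
python3 - <<'E'
from h import *
st();shot('wrist','w7.png');print(turn(Rt(0)))
E
```

```text
t 15.05 jig [0.0081 0.0882] z 0.2407 F [-0.3 -0.1 -0.6] j7 1.47 w 0.0854
[ 0.06263863 -0.0451737  -0.0020021 ]
```

View pics/w7.png

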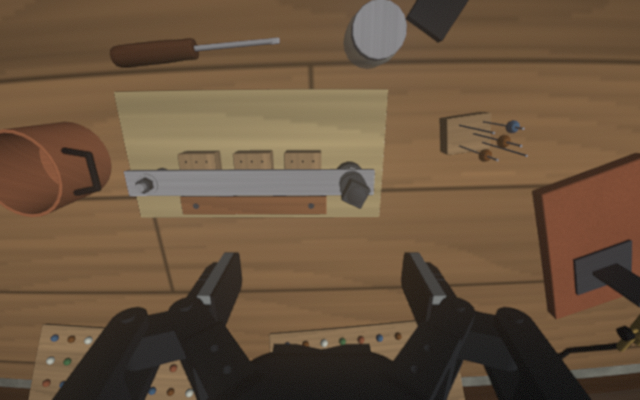

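```bash
python3 - <<'E'
from h import *
crop('w7.png',110,80,400,225,2.7,'w7c.png');crop('w7.png',320,150,400,220,9,'w7d.png')
E
```

```text
(no output)
```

View pics/w7c.png

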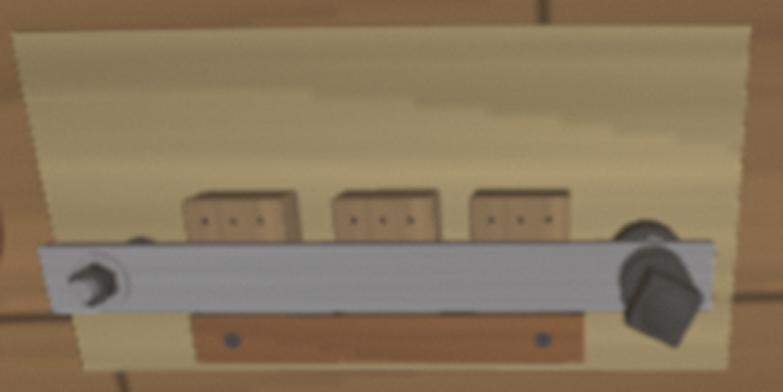

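View pics/w7d.png

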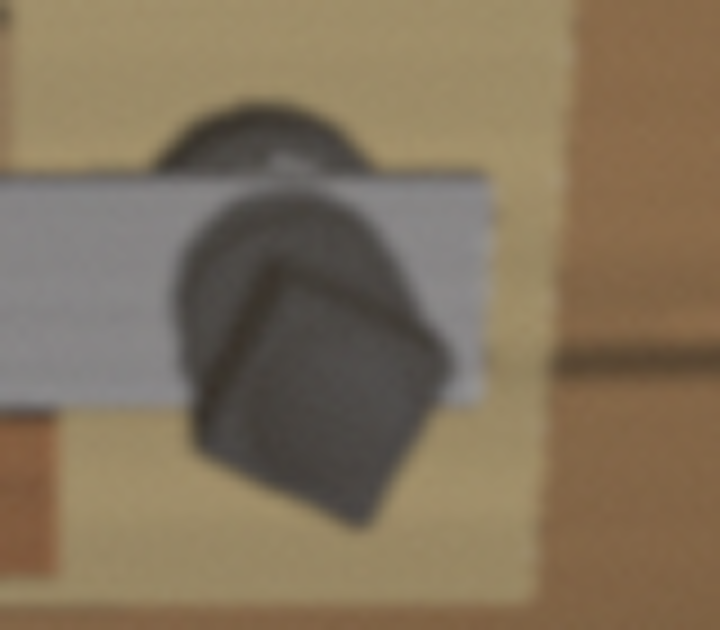

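```bash
cat >fit2.py <<'E'
from fit import *
import fit as F
F.obs['w7.png']=[((12,33),(-.085,-.17,.015)),((750,27),(-.085,.17,.015)),((727,370),(.085,.17,.015)),((84,370),(.085,-.17,.015)),((39,248),(.007,-.1525,.053)),((715,241),(.007,.1525,.053)),((712,306),(.039,.1525,.053)),((54,313),(.039,-.1525,.053))]
F.cv['w7.png']=lambda c:np.array(c)/2.7+[110,80]
jj,e=F.fit('w7.png');print(jj,e)
print(inv(jj,p2w('w7.png',[F.cv['w7.png'](c) for c in [(187,199),(294,192),(333,196),(437,191),(471,192),(569,191)]],.040)).round(4))
W=p2w('w7.png',[np.array(c)/9+[320,150] for c in [(280,278),(452,362),(362,528),(200,440)]],.0995)
h=inv(jj,W);print(h.round(4),h.mean(0),W.mean(0))
for i in range(4):
    d=h[(i+1)%4]-h[i];print(np.linalg.norm(d),np.degrees(np.arctan2(d[1],d[0])))
E
python3 fit2.py
```

```text
[ 0.55439102  0.0134361  -0.0244326 ] [0.9 0.2 0.6 1.3 0.4 0.3 0.2 0.6 0.9 0.4 0.8 0.5 0.4 1.7 0.6 0.3]
[[-0.0114 -0.0862]
 [-0.014  -0.0367]
 [-0.0121 -0.0192]
 [-0.014   0.0279]
 [-0.0134  0.0431]
 [-0.0136  0.0871]]
[[0.0069 0.1183]
 [0.0172 0.1388]
 [0.038  0.1291]
 [0.0267 0.1095]] [0.02218297 0.12394441] [0.57959536 0.13680159 0.0995    ]
0.022889311301910156 63.21946677503617
0.022972951138592296 -24.828472499518625
0.022630884693693377 -119.97831836966309
0.02172387662912053 156.05905741466788
```

```bash
python3 - <<'E'
from h import *
shifts([(.580,.137,.24)],Rt(0)); print(turn(Rt(0,116.5)), turn(Rt(0)))
E
```

```text
shift [0.0375 0.0148 0.0004] len 0.0403
[-6.51831572e-03 -9.20987319e-02  2.32978955e+01] [ 0.06263863 -0.0451737  -0.0020021 ]
```

send_rows(series=[[[0.0375,0.0148,0],[0.06,-0.05,0]],[[0,0,0.006],[0,0,1]],[[0,0,0.006],[0,0,1]],[[0,0,0.006],[0,0,1]],[[0,0,0.006],[0,0,1]],[[0,0,0.006],[0,0,1]],[[0,0,0.006],[0,0,1]],[[0,0,0.006],[0,0,1]],[[0,0,0.006],[0,0,1]],[[0,0,0.006],[0,0,1]],[[0,0,0.006],[0,0,1]],[[0,0,0.006],[0,0,1]],[[0,0,0.006],[0,0,1]],[[0,0,0.006],[0,0,1]],[[0,0,0.006],[0,0,1]],[[0,0,0.006],[0,0,1]],[[0,0,0.006],[0,0,1]],[[0,0,0.006],[0,0,1]]])

```text
clock: 17.35
tcp_pos: [0.58, 0.1369, 0.1386]
orientation: [3.14, 0.088, 0.0]
contact_force: [0.8, -0.8, 0.2]
grip_width: 0.0853
```

```bash
python3 - <<'E'
from h import *
o=st();shot('wrist','w8.png');print(turn(Rt(0,116.5)),o['tcp_pos'],o['joints'])
shifts([(.580,.137,.12)],Rt(0,116.5))
E
```

```text
t 17.35 jig [0.0225 0.1256] z 0.1386 F [ 0.8 -0.8  0.2] j7 0.24 w 0.0853
[0.01311207 0.00916234 6.22747309] [0.58003513 0.13691638 0.13860521] [-0.96223887  0.60569709  0.87804607  1.87609332 -0.57532138  0.93463381
  0.24196287]
shift [ 0.0004 -0.0002  0.0178] len 0.0178
```

View pics/w8.png

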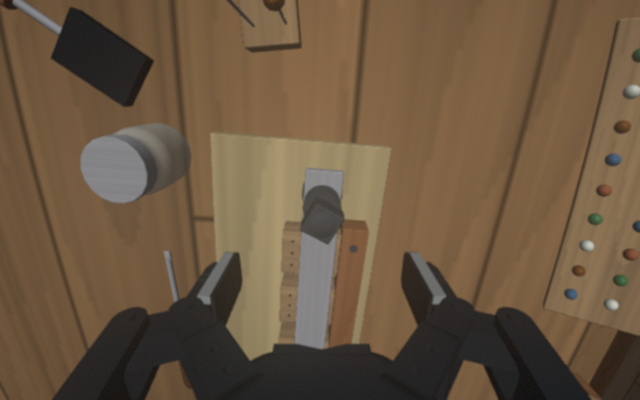

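send_rows(series=[[[0,0,0.003],[0,0,1]],[[0,0,0.003],[0,0,1]],[[0,0,0.003],[0,0,1]],[[0,0,0.003],[0,0,1]],[[0,0,0.003],[0,0,1]],[[0,0,0.003],[0,0,1]],[[0,0,0],[0,0,0.2]],[[0,0,0],[0,0,0]]])

```text
clock: 18.4
tcp_pos: [0.581, 0.1374, 0.1216]
orientation: [-3.051, 0.747, -0.002]
contact_force: [0.5, 0.7, 0.6]
grip_width: 0.0857
```

```bash
python3 - <<'E'
from h import *
o=st();shot('wrist','w9.png');print(turn(Rt(0,116.5)),o['tcp_pos'],o['joints'])
crop('w9.png',260,160,400,280,5.7,'w9c.png')
E
```

```text
t 18.4 jig [0.0235 0.1261] z 0.1216 F [0.5 0.7 0.6] j7 -0.18 w 0.0857
[-0.01022504 -0.0174111   0.12042786] [0.58097846 0.13735188 0.12156815] [-1.020538    0.69506188  0.99007818  1.88966041 -0.71344412  0.95748117
 -0.17545059]
```

View pics/w9c.png

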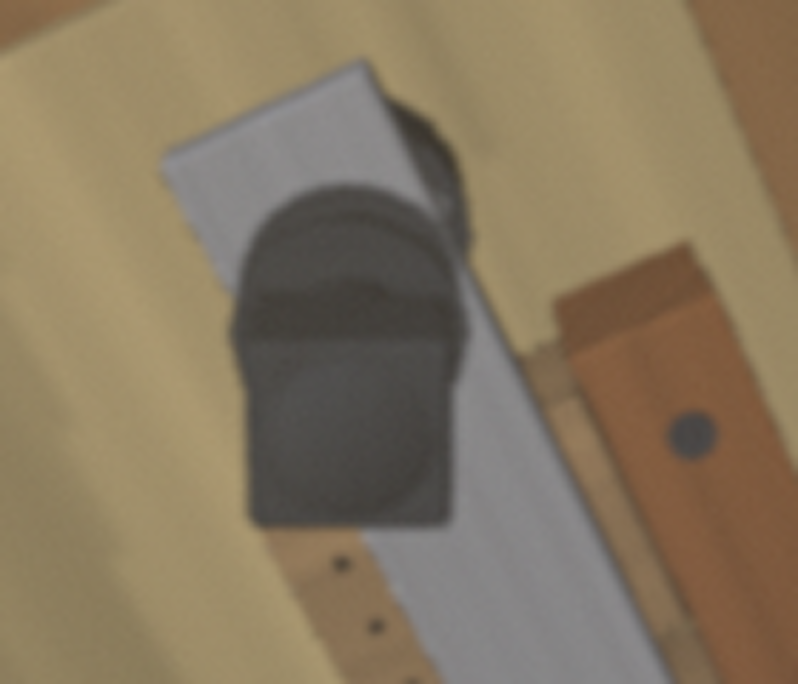

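```bash
python3 - <<'E'
from h import *
P=p2w('w9.png',[(321.4,236)],.0995)[0];print(P)
o=r.get_obs();print(R.from_rotvec(o['orientation']).inv().apply(P-o['tcp_pos']))
E
```

```text
[0.58114441 0.13728376 0.0995    ]
[1.26840741e-05 1.14754238e-04 2.22154248e-02]
```

send_rows(series=[[[0,0,0.0117],[0,0,0]],[[0,0,0.0117],[0,0,0]],[[0,0,0.0117],[0,0,0]],[[0,0,0.0115],[0,0,0]],[[0,0,0],[0,0,0]]])

```text
clock: 19.08
tcp_pos: [0.5808, 0.1374, 0.074]
orientation: [3.051, -0.749, 0.001]
contact_force: [1.0, -0.1, -0.4]
grip_width: 0.0857
```

send_rows(series=[[[0,0,0],[0,0,0]],[[0,0,0],[0,0,0]],[[0,0,0],[0,0,0]],[[0,0,0],[0,0,0]],[[0,0,0],[0,0,0]],[[0,0,0],[0,0,0]]], fingers=255, grip_force=25)

```text
clock: 19.82
tcp_pos: [0.5812, 0.1379, 0.0754]
orientation: [-3.05, 0.748, -0.002]
contact_force: [-3.5, 2.2, 5.9]
grip_width: 0.0235
```

```bash
python3 - <<'E'
from h import *
o=st();shot('wrist','w10.png');print(o['tcp_pos'],o['moment'])
crop('w10.png',200,160,440,340,3.3,'w10c.png')
E
```

```text
t 19.825 jig [0.0237 0.1266] z 0.0754 F [-3.5  2.2  5.9] j7 -0.13 w 0.0235
[0.58119513 0.13792841 0.07541963] [0.27575788 0.66493264 0.00170054]
```

View pics/w10c.png

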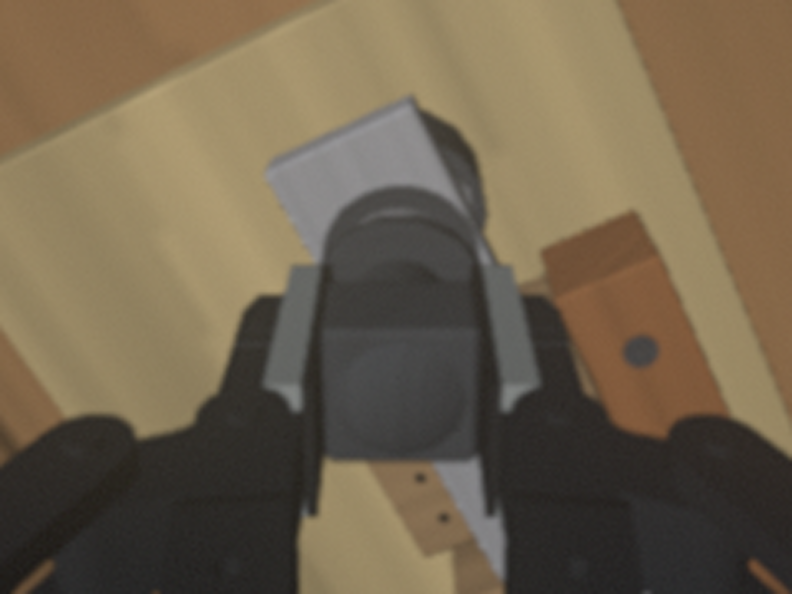

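send_rows(series=[[[0,0,-0.001],[0,0,0]],[[0,0,-0.0005],[0,0,-1]],[[0,0,-0.0001],[0,0,-1]],[[0,0,-0.0001],[0,0,-1]],[[0,0,-0.0001],[0,0,-1]],[[0,0,-0.0001],[0,0,-1]],[[0,0,-0.0001],[0,0,-1]],[[0,0,-0.0001],[0,0,-1]],[[0,0,-0.0001],[0,0,-1]],[[0,0,0],[0,0,0]]])

```text
clock: 21.12
tcp_pos: [0.5802, 0.1381, 0.0765]
orientation: [-3.123, -0.339, 0.001]
contact_force: [-2.3, 2.5, -5.0]
grip_width: 0.0234
```

```bash
python3 - <<'E'
from h import *
o=st();print(turn(Rt(0,116.5)),o['joints'],o['moment'])
E
```

```text
t 21.125 jig [0.0227 0.1268] z 0.0765 F [-2.3  2.5 -5. ] j7 0.43 w 0.0234
[-6.17336598e-03  6.02565603e-03  8.10120638e+00] [-0.87848584  0.66426902  0.75357309  1.90753872 -0.61769686  0.81746131
  0.42675906] [0.51139747 0.48144465 0.03851579]
```

send_rows(series=[[[0,0,0],[0,0,-1]],[[0,0,0],[0,0,-1]],[[0,0,0],[0,0,-1]],[[0,0,0],[0,0,-1]],[[0,0,0],[0,0,-1]],[[0,0,0],[0,0,-1]],[[0,0,0],[0,0,-1]],[[0,0,0],[0,0,-1]],[[0,0,0],[0,0,-1]],[[0,0,0],[0,0,-1]],[[0,0,0],[0,0,0]]])

```text
clock: 22.5
tcp_pos: [0.5793, 0.1374, 0.0765]
orientation: [-2.687, -1.625, 0.003]
contact_force: [-5.7, 1.3, -1.7]
grip_width: 0.0234
```

```bash
python3 - <<'E'
from h import *
o=st();print(turn(Rt(0,116.5)),o['joints'],o['moment']);shot('wrist','w11.png');shot('scene','s11.png')
crop('w11.png',200,160,440,340,3.3,'w11c.png')
E
```

```text
t 22.5 jig [0.0218 0.1261] z 0.0765 F [-5.7  1.3 -1.7] j7 1.12 w 0.0234
[-8.51612535e-03  2.95183402e-02  1.80895298e+01] [-0.72711216  0.59184122  0.52720537  1.89899986 -0.4188293   0.7637367
  1.12283268] [0.42019596 1.10148946 0.04423364]
```

send_rows(series=[[[0,0,0],[0,0,0]],[[0,0,0],[0,0,0]],[[0,0,0],[0,0,0]]], fingers=150)

```text
clock: 22.98
tcp_pos: [0.5822, 0.1373, 0.0777]
orientation: [2.686, 1.626, 0.004]
contact_force: [-0.3, -0.2, 0.2]
grip_width: 0.0349
```

```bash
python3 - <<'E'
from h import *
o=st();shot('wrist','w12.png');shot('scene','s12.png')
crop('w12.png',200,160,440,340,3.3,'w12c.png')
a=cv2.imread('pics/s11.png')[160:220,350:420];b=cv2.imread('pics/s12.png')[160:220,350:420]
cv2.imwrite('pics/s12c.png',cv2.resize(np.hstack([a,b]),None,fx=5.5,fy=5.5,interpolation=cv2.INTER_CUBIC))
E
```

```text
t 22.975 jig [0.0247 0.126 ] z 0.0777 F [-0.3 -0.2  0.2] j7 1.12 w 0.0349
```

View pics/w11c.png

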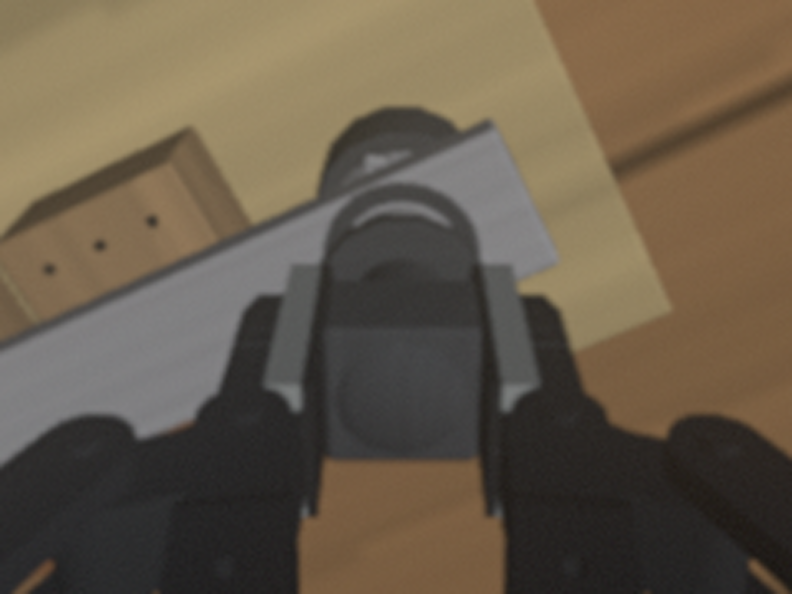

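View pics/w12c.png

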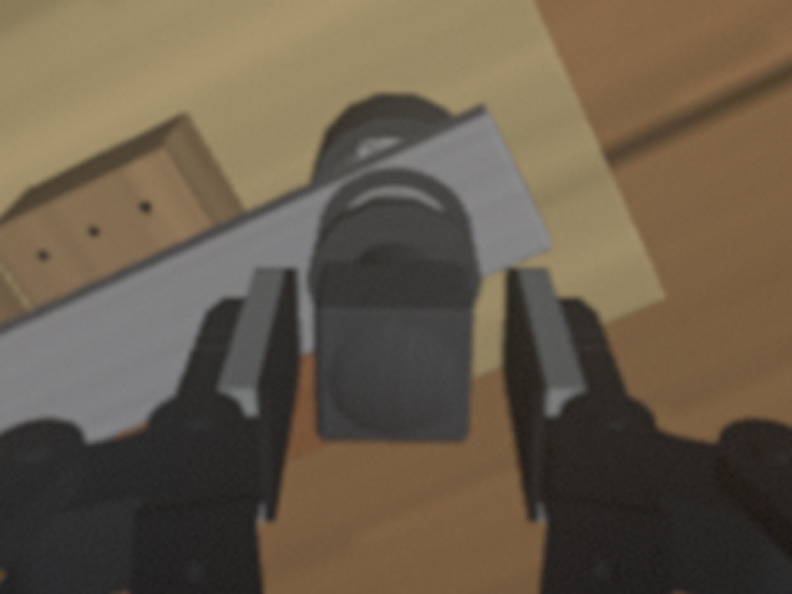

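View pics/s12c.png

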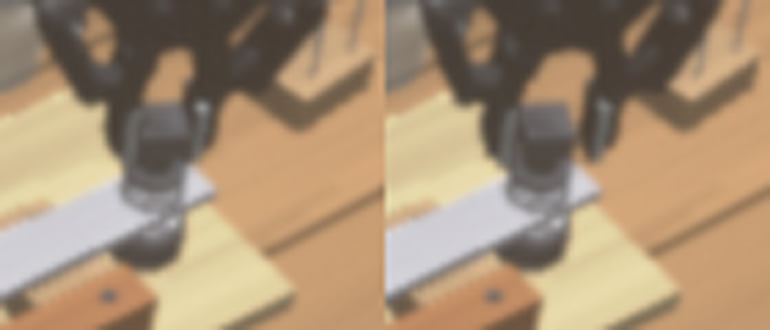

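send_rows(series=[[[-0.0012,-0.0024,0.001],[0,0,0]],[[0,0,0],[0,0,0]]])

```text
clock: 23.32
tcp_pos: [0.5784, 0.1376, 0.0762]
orientation: [2.686, 1.627, 0.002]
contact_force: [0.1, 0.7, 0.4]
grip_width: 0.0356
```

send_rows(series=[[[0,0,0],[0,0,0]],[[0,0,0],[0,0,0]],[[0,0,0],[0,0,0]],[[0,0,0],[0,0,0]],[[0,0,0],[0,0,-1]],[[0,0,0],[0,0,-1]],[[0,0,0],[0,0,-1]],[[0,0,0],[0,0,-1]],[[0,0,0],[0,0,-1]],[[0,0,0],[0,0,0]]], fingers=255)

```text
clock: 24.58
tcp_pos: [0.5785, 0.1369, 0.0758]
orientation: [2.271, 2.168, 0.001]
contact_force: [1.5, -1.0, -5.1]
grip_width: 0.0234
```

```bash
python3 - <<'E'
from h import *
o=st();print(turn(Rt(0,26.5)),o['joints'])
E
```

```text
t 24.575 jig [0.021  0.1255] z 0.0758 F [ 1.5 -1.  -5.1] j7 1.47 w 0.0234
[1.65118179e-02 2.59044024e-03 5.08980085e+00] [-0.64618212  0.5659599   0.41184216  1.89889849 -0.32229246  0.74062678
  1.47292154]
```

send_rows(series=[[[0,0,0],[0,0,0]],[[0,0,0],[0,0,0]],[[0,0,0],[0,0,0]]], fingers=150)

```text
clock: 24.95
tcp_pos: [0.579, 0.1379, 0.0766]
orientation: [2.27, 2.17, 0.003]
contact_force: [-0.1, 0.1, -0.6]
grip_width: 0.0354
```

```bash
python3 - <<'E'
from h import *
o=st();shot('wrist','w13.png');shot('scene','s13.png');print(o['tcp_pos'])
crop('w13.png',200,160,440,340,3.3,'w13c.png')
a=cv2.imread('pics/s12.png')[160:220,350:420];b=cv2.imread('pics/s13.png')[160:220,350:420]
cv2.imwrite('pics/s13c.png',cv2.resize(np.hstack([a,b]),None,fx=5.5,fy=5.5,interpolation=cv2.INTER_CUBIC))
E
```

```text
t 24.95 jig [0.0215 0.1266] z 0.0766 F [-0.1  0.1 -0.6] j7 1.47 w 0.0354
[0.57900345 0.13791373 0.0766155 ]
```

View pics/w13c.png

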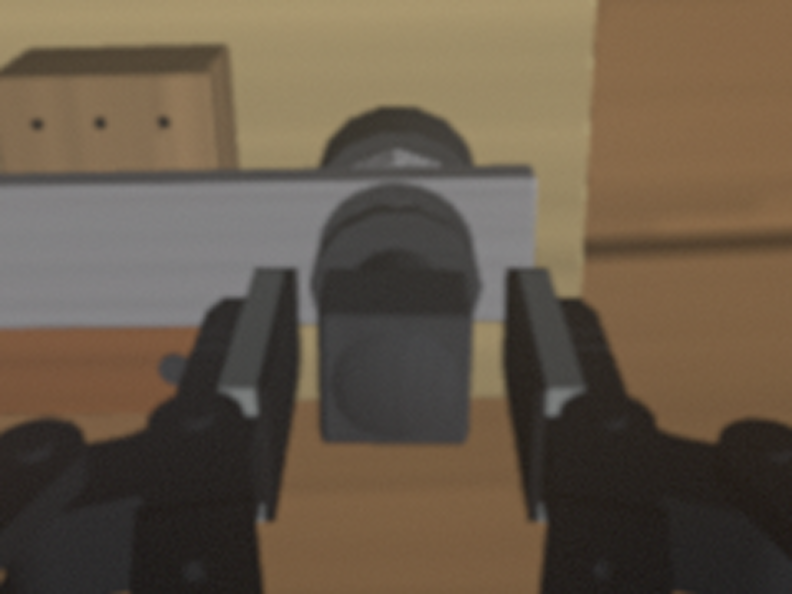

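View pics/s13c.png

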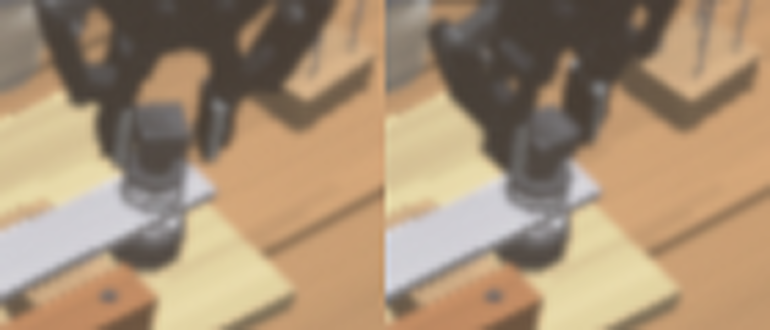

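send_rows(series=[[[-0.001,0.0015,0.0035],[0,0,0]],[[0,0,0],[0,0,0]]])

```text
clock: 25.3
tcp_pos: [0.5802, 0.1364, 0.0725]
orientation: [2.27, 2.17, 0.002]
contact_force: [0.6, 0.8, -1.1]
grip_width: 0.035
```

send_rows(series=[[[0,0,0],[0,0,0]],[[0,0,0],[0,0,0]],[[0,0,0],[0,0,0]],[[0,0,0],[0,0,0]],[[0,0,0.0001],[0,0,1]],[[0,0,0.0001],[0,0,1]],[[0,0,0],[0,0,1]],[[0,0,0.0001],[0,0,1]],[[0,0,0.0001],[0,0,1]],[[0,0,0],[0,0,1]]], fingers=255)

```text
clock: 26.55
tcp_pos: [0.5803, 0.1369, 0.0725]
orientation: [2.757, 1.506, 0.003]
contact_force: [-0.0, 2.1, -0.5]
grip_width: 0.0234
```

```bash
python3 - <<'E'
from h import *
o=st();print(o['tcp_pos'],turn(Rt(0,0)),o['joints'])
E
```

```text
t 26.55 jig [0.0227 0.1256] z 0.0725 F [-0.   2.1 -0.5] j7 1.06 w 0.0234
[0.58025612 0.13692487 0.07247614] [ 0.02136516 -0.01208592 -6.2228263 ] [-0.74019212  0.60245279  0.54706079  1.90335228 -0.4441242   0.75563899
  1.05742404]
```

send_rows(series=[[[0,0,0.0001],[0,0,1]],[[0,0,0.0001],[0,0,1]],[[0,0,0],[0,0,1]],[[0,0,0.0001],[0,0,1]],[[0,0,0.0001],[0,0,1]],[[0,0,0],[0,0,1]],[[0,0,0.0001],[0,0,1]],[[0,0,0.0001],[0,0,1]],[[0,0,0],[0,0,1]],[[0,0,0.0001],[0,0,1]],[[0,0,0.0001],[0,0,1]],[[0,0,0],[0,0,1]],[[0,0,0.0001],[0,0,1]],[[0,0,0.0001],[0,0,1]],[[0,0,0],[0,0,1]],[[0,0,0.0001],[0,0,1]],[[0,0,0.0001],[0,0,1]],[[0,0,0],[0,0,1]],[[0,0,0],[0,0,0]]])

```text
clock: 28.92
tcp_pos: [0.5807, 0.137, 0.0712]
orientation: [-3.015, 0.879, -0.004]
contact_force: [2.7, 1.4, -2.2]
grip_width: 0.0236
```

```bash
python3 - <<'E'
from h import *
o=st();print(o['tcp_pos'],turn(Rt(0,0)),o['joints'])
E
```

```text
t 28.925 jig [0.0232 0.1257] z 0.0712 F [ 2.7  1.4 -2.2] j7 -0.19 w 0.0236
[0.58071692 0.13704248 0.0712121 ] [ 1.72917646e-02 -3.50474970e-02 -2.41809680e+01] [-0.98693155  0.76526404  0.94125146  1.91800868 -0.80550805  0.88803077
 -0.19460518]
```

send_rows(series=[[[0,0,0],[0,0,0]],[[0,0,0],[0,0,0]],[[0,0,0],[0,0,0]],[[0,0,0],[0,0,0]]], fingers=0)

```text
clock: 29.42
tcp_pos: [0.5802, 0.1364, 0.0713]
orientation: [-3.015, 0.881, -0.003]
contact_force: [-0.3, -0.1, 1.2]
grip_width: 0.0854
```

send_rows(series=[[[0,0,0],[0,0,-1]],[[0,0,0],[0,0,-1]],[[0,0,0],[0,0,-1]],[[0,0,0],[0,0,-1]],[[0,0,0],[0,0,-1]],[[0,0,0],[0,0,-1]],[[0,0,0],[0,0,-1]],[[0,0,0],[0,0,-1]],[[0,0,0],[0,0,-1]],[[0,0,0],[0,0,-1]],[[0,0,0],[0,0,-1]],[[0,0,0],[0,0,-1]],[[0,0,0],[0,0,-1]],[[0,0,0],[0,0,-1]],[[0,0,0],[0,0,-1]],[[0,0,0],[0,0,-1]],[[0,0,0],[0,0,-1]],[[0,0,0],[0,0,-1]]])

```text
clock: 31.68
tcp_pos: [0.5803, 0.1363, 0.0713]
orientation: [2.752, 1.512, 0.003]
contact_force: [0.8, 0.2, -0.5]
grip_width: 0.0852
```

```bash
python3 - <<'E'
from h import *
o=st();print(o['tcp_pos'],turn(Rt(0,0)),o['joints'])
shot('wrist','w14.png')
crop('w14.png',200,160,440,340,3.3,'w14c.png')
E
```

```text
t 31.675 jig [0.0228 0.125 ] z 0.0713 F [ 0.8  0.2 -0.5] j7 1.06 w 0.0852
[0.58027467 0.13630853 0.07131262] [ 0.02355764 -0.00699591 -6.16422857] [-0.73862097  0.60395406  0.54592332  1.90408695 -0.44469305  0.7533867
  1.06380258]
```

View pics/w14c.png

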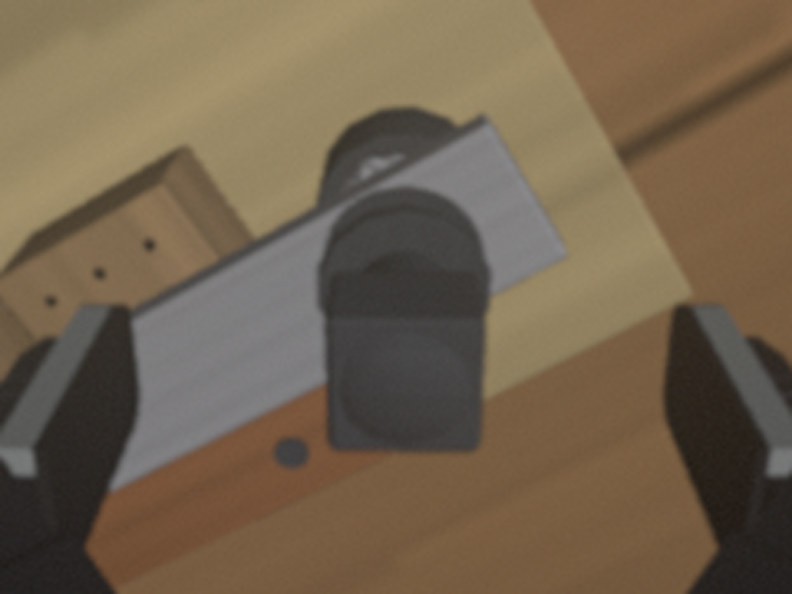

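send_rows(series=[[[0,0,0],[0,0,-1]],[[0,0,0],[0,0,-1]],[[0,0,0],[0,0,-1]],[[0,0,0],[0,0,-1]],[[0,0,0],[0,0,-1]],[[0,0,0],[0,0,-1]],[[0,0,0],[0,0,-1]],[[0,0,0],[0,0,-1]],[[0,0,0],[0,0,-1]],[[0,0,0],[0,0,-1]],[[0,0,0],[0,0,-1]],[[0,0,0],[0,0,-1]],[[0,0,0],[0,0,-1]],[[0,0,0],[0,0,-1]],[[0,0,0],[0,0,-1]],[[0,0,0],[0,0,-1]],[[0,0,0],[0,0,-1]],[[0,0,0],[0,0,-1]],[[0,0,0],[0,0,0]]])

```text
clock: 34.1
tcp_pos: [0.5803, 0.1362, 0.0712]
orientation: [0.884, 3.013, 0.001]
contact_force: [-0.5, -0.4, -0.3]
grip_width: 0.0854
```

```bash
python3 - <<'E'
from h import *
o=st();print(o['tcp_pos'],turn(Rt(0,0)),o['joints'])
shifts([(.5805,.1369,.0712)],Rt(0,-59))
E
```

```text
t 34.1 jig [0.0228 0.1249] z 0.0712 F [-0.5 -0.4 -0.3] j7 2.33 w 0.0854
[0.58027517 0.13621821 0.07123804] [2.10471568e-02 9.21386944e-03 1.17791989e+01] [-0.43638774  0.54337327  0.13298463  1.88319792 -0.10346735  0.71973233
  2.32614701]
shift [0.0002 0.0007 0.    ] len 0.0007
```

Close and turn forward.

send_rows(series=[[[0,0.0005,0],[0,0,0]],[[0,0,0],[0,0,0]],[[0,0,0],[0,0,0]],[[0,0,0],[0,0,0]],[[0,0,0],[0,0,0]],[[0,0,0],[0,0,0]],[[0,0,0.0001],[0,0,1]],[[0,0,0.0001],[0,0,1]],[[0,0,0],[0,0,1]],[[0,0,0.0001],[0,0,1]],[[0,0,0.0001],[0,0,1]],[[0,0,0],[0,0,1]]], fingers=255)

```text
clock: 35.6
tcp_pos: [0.5807, 0.1368, 0.071]
orientation: [1.635, 2.68, 0.002]
contact_force: [0.5, -1.4, 0.1]
grip_width: 0.0233
```

send_rows(series=[[[0,0,0.0001],[0,0,1]],[[0,0,0.0001],[0,0,1]],[[0,0,0],[0,0,1]],[[0,0,0.0001],[0,0,1]],[[0,0,0.0001],[0,0,1]],[[0,0,0],[0,0,1]],[[0,0,0.0001],[0,0,1]],[[0,0,0.0001],[0,0,1]],[[0,0,0],[0,0,1]],[[0,0,0.0001],[0,0,1]],[[0,0,0.0001],[0,0,1]],[[0,0,0],[0,0,1]],[[0,0,0.0001],[0,0,1]],[[0,0,0.0001],[0,0,1]],[[0,0,0],[0,0,1]],[[0,0,0],[0,0,0]]])

```text
clock: 37.6
tcp_pos: [0.5807, 0.1366, 0.0699]
orientation: [2.927, 1.137, 0.003]
contact_force: [0.6, -1.4, 1.0]
grip_width: 0.0235
```

```bash
python3 - <<'E'
from h import *
o=st();print(o['tcp_pos'],turn(Rt(0,0)),o['joints'])
E
```

```text
t 37.6 jig [0.0232 0.1253] z 0.0699 F [ 0.6 -1.4  1. ] j7 0.85 w 0.0235
[0.58067259 0.13661522 0.06988228] [ 2.75871918e-02 -5.38616569e-03 -9.19010269e+00] [-0.78514741  0.6257995   0.61336797  1.90663013 -0.50635177  0.7656055
  0.85375176]
```

send_rows(series=[[[0,0,0.0001],[0,0,1]],[[0,0,0.0001],[0,0,1]],[[0,0,0],[0,0,1]],[[0,0,0.0001],[0,0,1]],[[0,0,0.0001],[0,0,1]],[[0,0,0],[0,0,1]],[[0,0,0.0001],[0,0,1]],[[0,0,0.0001],[0,0,1]],[[0,0,0],[0,0,1]],[[0,0,0.0001],[0,0,1]],[[0,0,0.0001],[0,0,1]],[[0,0,0],[0,0,1]],[[0,0,0.0001],[0,0,1]],[[0,0,0.0001],[0,0,1]],[[0,0,0],[0,0,1]],[[0,0,0],[0,0,0]]])

```text
clock: 39.6
tcp_pos: [0.5804, 0.1366, 0.0688]
orientation: [-3.016, 0.879, -0.003]
contact_force: [-1.3, -2.3, 2.8]
grip_width: 0.0231
```

send_rows(series=[[[0,0,0],[0,0,0]],[[0,0,0],[0,0,0]],[[0,0,0],[0,0,0]],[[0,0,0],[0,0,0]]], fingers=0)

```text
clock: 40.1
tcp_pos: [0.5805, 0.1371, 0.0688]
orientation: [-3.015, 0.88, -0.003]
contact_force: [-0.4, 0.2, 0.5]
grip_width: 0.0852
```

```bash
python3 - <<'E'
from h import *
o=st();print(o['tcp_pos'],turn(Rt(0,0)),o['joints'])
E
```

```text
t 40.1 jig [0.023  0.1258] z 0.0688 F [-0.4  0.2  0.5] j7 -0.19 w 0.0852
[0.5805034  0.1371251  0.06881562] [ 8.54876714e-03 -2.60103796e-02 -2.41901511e+01] [-0.9848487   0.76841752  0.93812542  1.91882261 -0.80927067  0.88558769
 -0.19274368]
```

send_rows(series=[[[0,0,0],[0,0,-1]],[[0,0,0],[0,0,-1]],[[0,0,0],[0,0,-1]],[[0,0,0],[0,0,-1]],[[0,0,0],[0,0,-1]],[[0,0,0],[0,0,-1]],[[0,0,0],[0,0,-1]],[[0,0,0],[0,0,-1]],[[0,0,0],[0,0,-1]],[[0,0,0],[0,0,-1]],[[0,0,0],[0,0,-1]],[[0,0,0],[0,0,-1]],[[0,0,0],[0,0,-1]],[[0,0,0],[0,0,-1]],[[0,0,0],[0,0,-1]],[[0,0,0],[0,0,-1]],[[0,0,0],[0,0,-1]],[[0,0,0],[0,0,-1]],[[0,0,0],[0,0,0]]])

```text
clock: 42.48
tcp_pos: [0.5806, 0.1368, 0.069]
orientation: [2.756, 1.507, 0.003]
contact_force: [-0.0, 0.5, -0.4]
grip_width: 0.0857
```

```bash
python3 - <<'E'
from h import *
o=st();print(o['tcp_pos'],turn(Rt(0,0)),o['joints'])
shot('wrist','w15.png')
crop('w15.png',200,160,440,340,3.3,'w15c.png')
E
```

```text
t 42.475 jig [0.0231 0.1255] z 0.069 F [-0.   0.5 -0.4] j7 1.06 w 0.0857
[0.58059414 0.13677551 0.06895101] [ 0.02225789 -0.01192749 -6.20728286] [-0.73725519  0.6078935   0.54390835  1.90413031 -0.44830779  0.7497842
  1.06240508]
```

View pics/w15c.png

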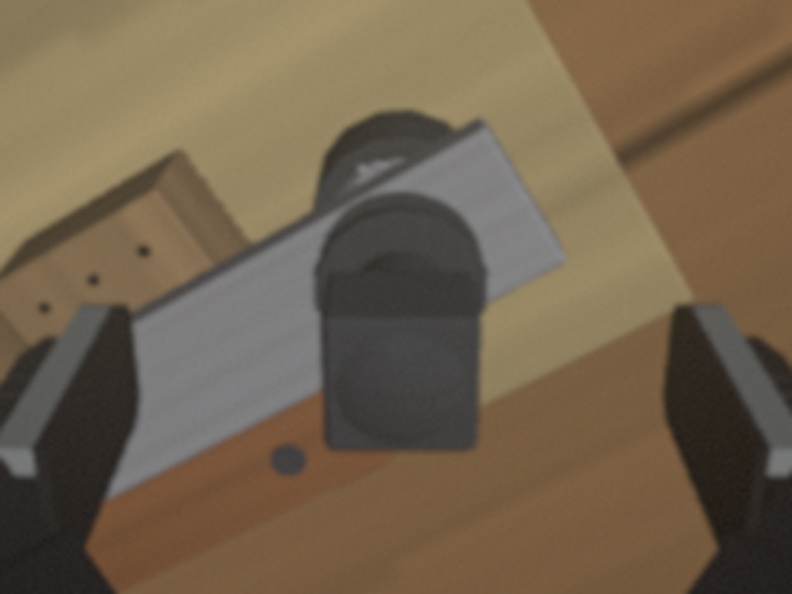

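send_rows(series=[[[-0.0003,0,0],[0,0,0]],[[0,0,0],[0,0,0]],[[0,0,0],[0,0,0]],[[0,0,0],[0,0,0]],[[0,0,0],[0,0,0]],[[0,0,0],[0,0,0]],[[0,0,0.0001],[0,0,1]],[[0,0,0.0001],[0,0,1]],[[0,0,0],[0,0,1]],[[0,0,0.0001],[0,0,1]],[[0,0,0.0001],[0,0,1]],[[0,0,0],[0,0,1]],[[0,0,0.0001],[0,0,1]],[[0,0,0.0001],[0,0,1]]], fingers=255)

```text
clock: 44.28
tcp_pos: [0.5805, 0.1369, 0.0684]
orientation: [-3.106, -0.472, -0.004]
contact_force: [-0.1, 0.6, 0.6]
grip_width: 0.0236
```

send_rows(series=[[[0,0,0],[0,0,1]],[[0,0,0.0001],[0,0,1]],[[0,0,0.0001],[0,0,1]],[[0,0,0],[0,0,1]],[[0,0,0.0001],[0,0,1]],[[0,0,0.0001],[0,0,0.8]],[[0,0,0],[0,0,0.5]],[[0,0,0],[0,0,0.1]],[[0,0,0],[0,0,0]],[[0,0,0],[0,0,0]],[[0,0,0],[0,0,0]],[[0,0,0],[0,0,0]]])

```text
clock: 45.78
tcp_pos: [0.5806, 0.1369, 0.0679]
orientation: [-3.116, 0.398, -0.004]
contact_force: [1.7, 1.3, 0.1]
grip_width: 0.0235
```

```bash
python3 - <<'E'
from h import *
o=st();print(o['tcp_pos'],turn(Rt(0,0)),o['joints'],o['qvel'].round(4))
shot('wrist','w16.png');shot('scene','s16.png');shot('top','t16.png')
crop('w16.png',0,100,640,400,1.25,'w16c.png');crop('t16.png',180,140,400,270,3.6,'t16c.png')
crop('s16.png',260,120,440,270,4.4,'s16c.png')
E
```

```text
t 45.775 jig [0.0231 0.1256] z 0.0679 F [1.7 1.3 0.1] j7 0.06 w 0.0235
[0.58059536 0.13688749 0.06792304] [ 1.54134750e-02 -2.87634770e-02 -2.05934213e+01] [-0.94289076  0.72923135  0.86352555  1.91723958 -0.74177334  0.84721681
  0.06399099] [-0.0013 -0.0017  0.0013  0.0007  0.001   0.0006 -0.001 ]
```

View pics/w16c.png

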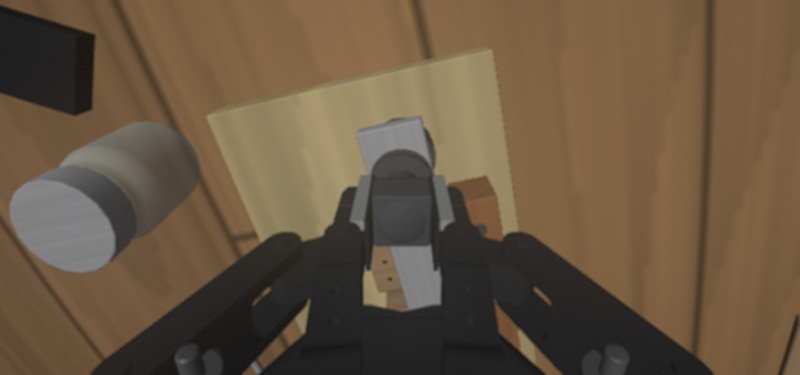

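View pics/s16c.png

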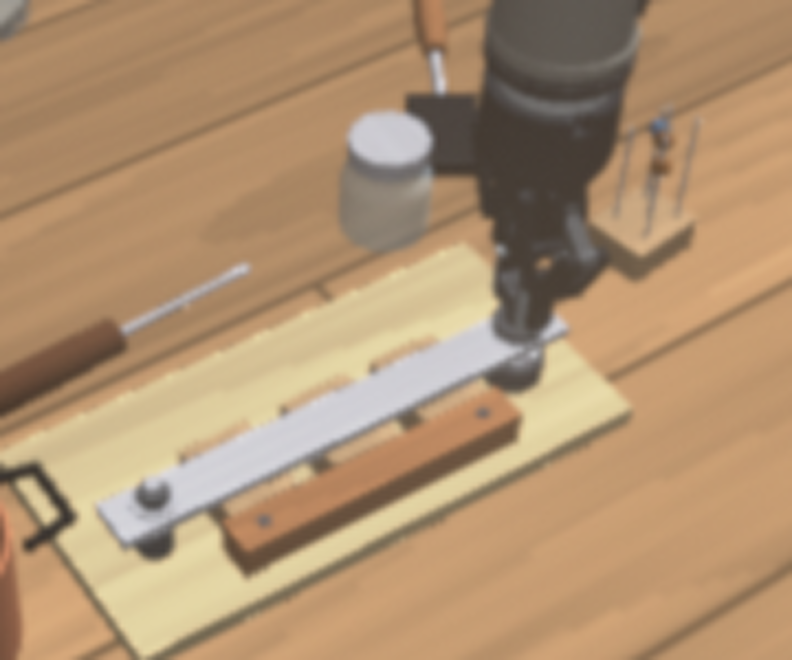

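View pics/t16c.png

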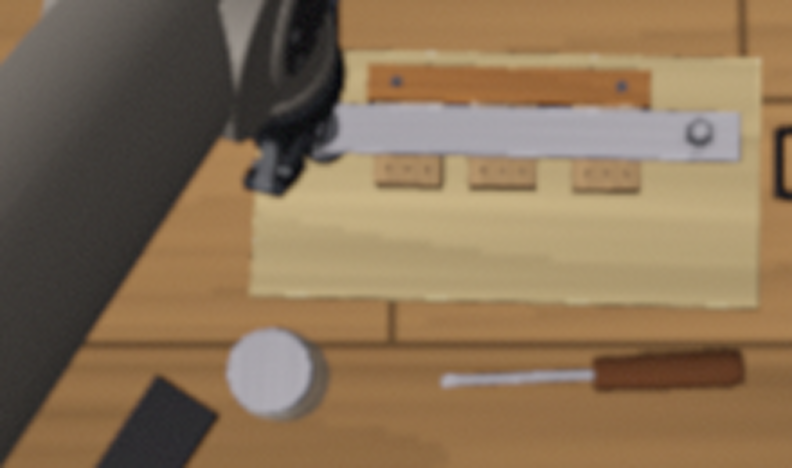

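```bash
python3 - <<'E'
from h import *
st(); r.hand_in()
E
```

```text
t 45.925 jig [0.0231 0.1256] z 0.0679 F [1.8 1.4 0.9] j7 0.06 w 0.0229
the job is handed in; nothing more can be done
```

The job is handed in at 45.9 s of the 72 s allowed, with the bolt at rest and still gripped. The hand-in gave no verdict.

- **Blocks:** I pushed each one back along the board with closed fingers until the force reached 12–13 N against the fence. The fingers stopped at the same place for all three (jig x -20.5 mm). A wrist picture after the last push put the front faces at -11.4 to -14.0 mm, against -11 mm for home. That is inside the limit of -14.5 mm, but by only 0.5 mm at the worst reading. The last top picture shows one straight, square row.
- **Bolt, backward:** It started at about +0.46 rad. A release after 90° showed it had not yet dropped. A release after 115° (about -1.55 rad) showed the gap under the flange closed, so it had dropped one thread.
- **Bolt, forward:** I turned it 372° in three strokes, re-gripping twice. The extra 12° allows for having passed the drop point by 0–25° on the way back. I expect a height of about -4.8 to -5.2 mm. I did not measure the height directly; the tool followed it down 4.6 mm.
- **Final state:** Grip command 25 N, opening 23 mm, arm speeds near zero, outside force on the tool about 2.5 N. The jar, screwdriver, stand and marver look unmoved in the last pictures; the pot is only partly in view and the brush was not in those crops.

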